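# Turn a specimen disc until its flat lies on the microscope stage's alignment bar

### The job

The flat-edged specimen disc lies turned the wrong way in the round nest of the microscope stage. Press lightly on its face with a closed fingertip (about 6 N, never more than 15 N) and turn it until the yellow sprung bar drops fully onto its flat, leaving the flat square against the bar; only then swing the clip by its red peg well in over the disc. Let go of everything and leave the bottle and the slide box where they stand.

Things in the scene. Friction and masses are not known exactly. Their poses are not given: they have to be found in the camera images.
- stage: Fixed black base plate, 190 x 230 x 18 mm. Origin: on the bench under the nest's axis; +x points from the nest's centre to the yellow bar, z up. On it: a black nest wall (inner radius 45.8 mm, 6 mm thick, top 30 mm above the bench, open 46 degrees either side of +x), the bar's grey spring housing (x = 85 to 99 mm, 74 mm wide, top 36 mm above the bench) and the clip's post.
- nest (a point): Centre of the nest at the top of its slippery white sprung floor, 24 mm above the bench, when not pressed. The disc rests on this floor. Under a press the floor sinks straight down: it starts to give at about 3 N, then only 12 N per mm, so it feels nearly hard. Axes as the stage's.
- disc: Grey disc, 90 mm across, 12 mm thick, one straight flat 37 mm from its centre (51 mm long), red along the flat, black line from middle to flat; grippy top 36 mm above the bench. Origin: centre of underside; +x points to the flat, z up. 0.8 mm play in the nest. A fingertip pressed 25 mm from its centre and carried round the nest's axis turns it either way, with some slip, best if it also turns with the disc.
- bar (a joint): Travel of the yellow bar towards the nest's centre (m): 0 to 0.001 while it rides on the disc's round rim, about 0.009 fully on the flat. A spring pushes it in with 10 N (8 N on the flat). Turning the disc against it takes a press of some 4 to 5 N; the seated flat holds against turning on, but too hard a press can drive it past.
- bar_face (a point): Middle of the bar's inner face, top edge, 31.5 mm above the bench. Bar: yellow, 58 mm wide, 10 mm thick, 7 mm high. +x points away from the nest, square to the face.
- clip (a joint): Angle of the clip (rad): 0 swung out beside the disc, grows as it swings in over the disc (counter-clockwise from above), stop at 1.15; well in is 0.85 and more. It stays where it is left and takes about 1 N at the peg.
- clip_pivot (a point): Top of the clip arm on its hinge axis (vertical), 45 mm above the bench.
- clip_tab (a point): Centre of the top of the clip's red upright peg, 61 mm above the bench when level. Peg: 12 mm across, 16 mm high, standing on the aluminium arm 78 mm from the hinge axis; the arm is 86 mm long, 12 mm wide, 5 mm thick, its underside 40 mm above the bench, 4 mm above the disc. Axes: x points from the peg to the hinge axis; the peg moves along its own -y as the joint grows.
- bottle: Bystander: amber dropper bottle, 36 mm across, 75 mm high; origin under its centre. Not to be disturbed.
- slidebox: Bystander: blue slide box, 85 x 35 x 26 mm; origin under its centre. Not to be disturbed.
Not all that is in view belongs to the job. There is more than one size of the disc; the job needs the middle-sized.

How it is judged:
On the way, in this order (a step that is already met when the one before it is completed fails the run):
1. the disc's flat lies square against the bar, the bar fully dropped, the clip still out (angle between the x axis of disc and the x axis of bar_face, either way round below 0.035 rad and value of joint bar above 0.007 m and horizontal distance between disc and nest below 0.004 m and angle between disc's own z axis and vertical below 0.04 rad and value of joint clip below 0.4 rad), for 0.3 s.
2. the clip is swung in over the disc (value of joint clip above 0.85 rad), for 0.2 s.
At the end, for the whole second after the job is handed in: The disc lies flat in the nest (within 4 mm of its centre, tilt under 0.04 rad) at rest, its flat square to the bar within 0.035 rad, the bar dropped at least 7 mm onto it, and the clip swung in to 0.85 rad or more; nothing is touched (angle between the x axis of disc and the x axis of bar_face, either way round below 0.035 rad and value of joint bar above 0.007 m and horizontal distance between disc and nest below 0.004 m and angle between disc's own z axis and vertical below 0.04 rad and value of joint clip above 0.85 rad and linear speed of disc below 0.02 m/s and angular speed of disc below 0.1 rad/s).
It fails at once if the disc is pressed with more than 15 N (contact force between the fingers and disc above 15 N).
It fails at once if the bottle is moved more than 20 mm (distance of bottle from where it was at the start of the episode above 0.02 m).
It fails at once if the slidebox is moved more than 20 mm (distance of slidebox from where it was at the start of the episode above 0.02 m).
It also fails if it takes over 64 s, if anything falls off the work surface, if the arm or the gripper's body presses on something with over 40 N, if the wrist force passes 120 N, or if a joint passes its speed limit or range.

### The arm

A 6-joint arm with a two-finger parallel gripper is mounted at the origin on the work surface. World frame = base frame: x ahead of the robot, y to its left, z up, the work surface at z = 0. Lengths are in m, angles in rad, forces in N, time in s.
With the tool pointing down it reaches from about 0.275 to 0.775 m from the base axis. Payload 14.6 kg.
Tool frame: the origin (TCP) lies on the centre line of the jaws, within the pads' length; the fingertips stand ahead of it and the grasp point (between the pads) lies 3 mm ahead of it (env.tips_ahead is the z of the fingertips in the tool frame, in m); z points along the fingers, x is the direction in which the jaws open and shut, and the axes are right-handed (so a half turn about z gives the same grasp; the last joint's range is limited). The gripper opens to 85 mm and grips with 20 to 120 N. Pads are 22 mm wide; open, the fingers measure 114 mm over their backs; the gripper's body (76 mm by 85 mm) begins 54 mm behind the grasp point. The pads swing forward as they close: fully open they stand 13 mm farther back than shut.
Start: joints at [1.054, 0.263, -0.048, 1.259, 0, 1.415], TCP at [0.186, 0.491, 0.253] pointing down, gripper open.
Joint ranges: [-2.65, 2.65], [-0.89, 1.7], [-1.18, 1.37], [-2.13, 2.11], [-1.35, 1.29], [-3.14, 3.14]. Speed limits (rad/s): [1.89, 1.89, 2.57, 2.79, 3.14, 3.14].

### API

Orientations are given as a rotation vector (axis times angle).
In Python, from station import env gives the robot as it stands.
- The arm moves only by the tool jog_arm, never from a script. Its argument "motion" is a list of rows, each a list of 4 numbers: the shift along the tool's x, y, z in cm, then the turn about the tool's z in rad. In form: [[dx, dy, dz, roll], ...]. A call has 1 to 12 rows; each row shifts and turns the pose as measured when the row begins, along the tool's axes as they then stand; what a row does not reach is not made up. A row lasts 1/8 s, in which the tool goes at most 62.5 mm and 10.7 degrees, less where a joint would pass 70% of its speed; a pose out of reach is approached as far as the arm can. A call is refused whole if a number of a shift passes 6.25 or a number of a turn 0.188, either way. A call with a gripper value outside its range is refused whole. "hand" is the opening, from 0 (shut) to 1 (fully open), set as the call begins (left out, the last holds). The fingers move at their own pace and stop on an object; "newtons" is the grip in N (left out, the last holds). Time passes only in rows, so rows that do not move let the fingers close. It gives the time, the measured TCP pose, the force and the opening at its end, in the units of the state.
- env.observe(): the state, without advancing time (a new reading comes with each control period).
- env.snapshot(name): name is "side" or "top"; returns a dict with "img" (480x640x3 uint8, red, green, blue), "range_z" (480x640 float32, m along the optical axis (not along the pixel's ray), 0 where there is no reading), "fovy" (degrees; the focal length in pixels is half the picture's height over the tangent of half this angle, whatever the lens; pixels are square), "cx", "cy" (the principal point, pixels), "k1" (the pictures are not rectified: a ray, as slopes to the right and down, at radius r is drawn at 1 + k1 r^2 times it, then the intrinsics apply), "R" (3x3) and "t" (3): a world point X has camera coordinates R X + t. Camera axes: x right, y down, z forward; pixel columns grow to the right and rows downward; lengths in m; the calibration is good to about 2 mm. A picture is of the moment at which its call begins.
- env.hand_in(): hands the job in, once; it reports no verdict.
The state is a dict: "t": time; "joint_positions": joint angles; "joint_velocities": joint speeds; "effort": joint torques, N m; "eef_pos": TCP position; "tcp_rot": TCP orientation; "force": force on the tool from outside, world axes, zero at the start; "torque": the same for the moment, N m; "grip_width": finger opening in m.
Only numpy, scipy, OpenCV 4.12 (cv2) and the standard library are available. Lean on these libraries where they do the work, as an engineer would, in place of code of your own. Each camera call takes 0.05 s, during which the arm holds its last target. There are 200 camera calls.

## Working session

There is one attempt and no reset: what is moved stays moved. The work goes in short steps, Python scripts to look and compute and a tool call to move; the robot and the scene stay as the last step left them, time stands still between calls to the robot, and variables do not carry over. Pictures are saved under pics/ and viewed, about 8 in all and at most 12, crops included, and the job is handed in when it is done.

Besides the shell and the picture viewer there is one more tool, called after "Request:" as name(argument=value, ...), one argument or row to a line, values as JSON. jog_arm: Moves the arm, as the interface text tells. Its arguments: {"type":"object","properties":{"motion":{"type":"array"},"hand":{"type":"number"},"newtons":{"type":"number"}},"required":["motion"]}

```bash
mkdir -p pics; cat > h.py <<'E'
import numpy as np, cv2
from station import env
def snap(n,f,crop=None,s=1):
    d=env.snapshot(n); np.savez(''+f+'.npz',**d)
    save(d,f,crop,s); return d
def save(d,f,crop=None,s=1):
    im=d['img'][...,::-1]
    if crop: x0,x1,y0,y1=crop; im=im[y0:y1,x0:x1]
    cv2.imwrite(f'pics/{f}.png',cv2.resize(im,None,fx=s,fy=s,interpolation=cv2.INTER_CUBIC))
def ray(d,u,v):
    f=240/np.tan(np.radians(float(d['fovy']))/2)
    p=np.array([(u-float(d['cx']))/f,(v-float(d['cy']))/f]); q=p.copy()
    for _ in range(20): q=p/(1+float(d['k1'])*(q@q))
    return np.array([q[0],q[1],1])
def at_z(d,u,v,z):
    R,t=d['R'],d['t']; c=-R.T@t; r=R.T@ray(d,u,v)
    return c+r*(z-c[2])/r[2]
def pt(d,u,v):
    return d['R'].T@(ray(d,u,v)*d['range_z'][int(round(v)),int(round(u))]-d['t'])
E
python3 - <<'E'
from h import *
a=snap('top','top0');b=snap('side','side0')
print(env.observe(),env.tips_ahead)
for d in(a,b): print(d['fovy'],d['k1'],-d['R'].T@d['t'],d['R'][2])
E
```

```text
{'t': 0.1, 'joint_positions': array([ 1.05368819e+00,  2.63482220e-01, -4.88632488e-02,  1.25940037e+00,
        5.17067372e-05,  1.41550291e+00]), 'joint_velocities': array([-1.03857604e-03, -1.31628172e-03,  1.16102624e-03,  1.46832745e-03,
        6.17680866e-04,  7.19005283e-05]), 'effort': array([ 5.95384918e-03, -6.38580251e+01,  3.85064864e+01,  9.98876989e-03,
        1.00348918e-04, -1.04999111e-05]), 'eef_pos': array([0.18571414, 0.49082035, 0.25287323]), 'tcp_rot': array([ 2.58457490e+00,  1.78529471e+00, -1.37864171e-03]), 'force': array([-0.23063241,  0.14721956,  0.03537989]), 'torque': array([ 0.07491192,  0.03168902, -0.0562724 ]), 'grip_width': 0.08537855032189559} 0.022
54.512398973379085 0.0043087972262075905 [0.40499063 0.05328515 0.98129196] [ 0.17570289  0.031212   -0.98394832]
46.13046538500999 -0.026787661316489877 [ 0.38737499 -0.66034467  0.67990413] [ 0.1936854   0.74271086 -0.64098873]
```

View pics/top0.png

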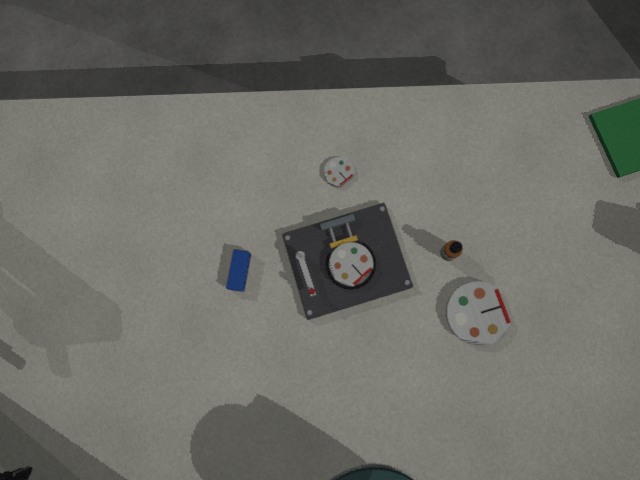

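View pics/side0.png

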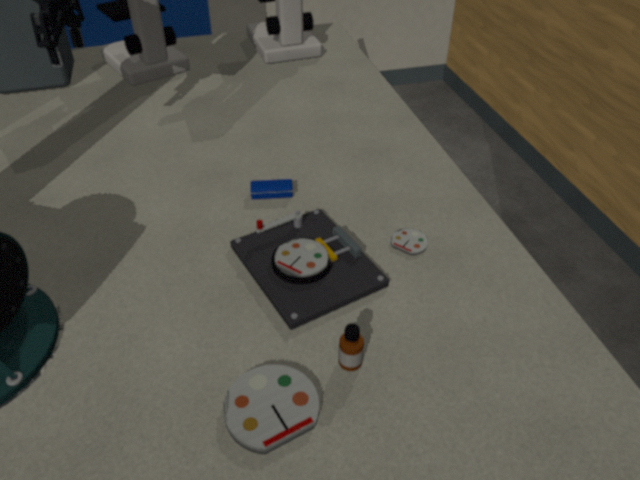

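The top view has three discs: small at (340,172), one in the nest at (351,264) and large at (478,312). I choose the middle-sized one in the nest. The bar is at (344,241), the clip pivot at (300,256) and the red peg at (312,292). The bottle is at (453,249) and the slide box at (238,270). Next, a close crop to check.

```bash
python3 - <<'E'
from h import *
d=dict(np.load('top0.npz')); save(d,'crop0',(270,420,200,325),5)
for n,u,v in(('disc',351,264),('bar',344,241),('piv',300,256),('peg',312,292),('bot',454,246),('box',238,270)): print(n,pt(d,u,v))
E
```

```text
disc [0.53867973 0.03267809 0.03623289]
bar [0.58753257 0.04577061 0.03301804]
piv [0.55536584 0.13580271 0.05068158]
peg [0.48115008 0.11173853 0.06041031]
bot [ 0.5641869  -0.16888748  0.07492593]
box [0.53291571 0.26749139 0.02593703]
```

View pics/crop0.png

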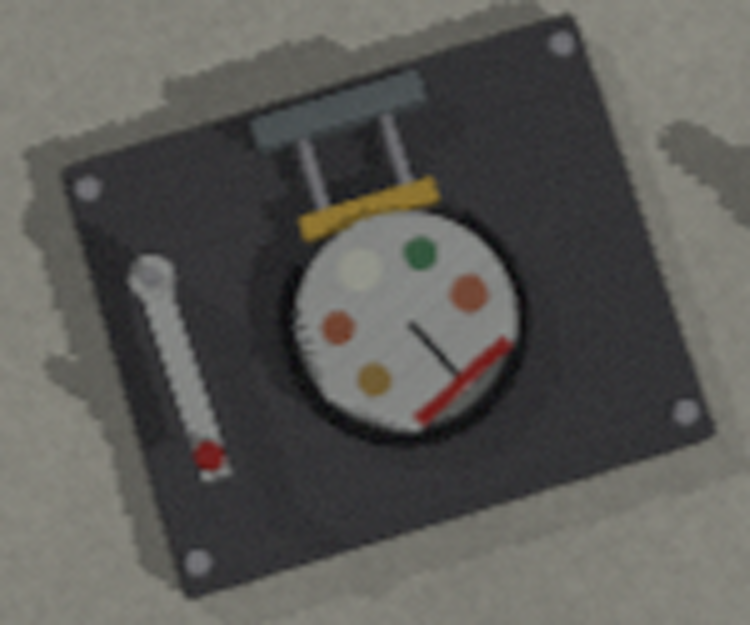

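The crop shows the nest disc with its red flat from (418,420) to (508,343). Its line runs from (410,322) to (465,382). The yellow bar's ends are (303,228) and (437,190). The peg is at (208,456), the pivot at (152,276) and the clip is swung out.

```bash
cat >> h.py <<'E'
def C(d,x,y,z): return at_z(d,270+(x+.5)/5-.5,200+(y+.5)/5-.5,z)
E
python3 - <<'E'
from h import *
d=dict(np.load('top0.npz'))
s=[C(d,*p,.018) for p in((562,42),(88,188),(198,563),(686,411))]
ax=(s[0]+s[1]-s[2]-s[3])[:2];ay=(s[1]+s[2]-s[0]-s[3])[:2]
print('stage yaw',np.arctan2(ax[1],ax[0]),np.arctan2(ay[1],ay[0])-np.pi/2)
b1,b2=C(d,306,227,.0315),C(d,436,190,.0315); e=(b1-b2)[:2]; print('bar yaw',np.arctan2(e[1],e[0])-np.pi/2,(b1+b2)/2)
f1,f2=C(d,416,420,.036),C(d,511,343,.036); e=(f2-f1)[:2]; print('flat yaw',np.arctan2(e[1],e[0])-np.pi/2,(f1+f2)/2,np.linalg.norm(e))
# disc centre by fitting rim points
P=np.array([C(d,*p,.036)[:2] for p in((297,315),(320,255),(352,224),(410,209),(460,220),(505,262),(520,315),(340,408),(308,370))])
A=np.c_[2*P,np.ones(len(P))]; x=np.linalg.lstsq(A,(P**2).sum(1),rcond=None)[0]; print('disc',x[:2],np.sqrt(x[2]+x[:2]@x[:2]))
print('line',C(d,410,322,.036),C(d,462,378,.036))
print('peg',C(d,208,455,.061),'piv',C(d,150,274,.045))
i=env.observe();from scipy.spatial.transform import Rotation as R;print(R.from_rotvec(i['tcp_rot']).as_matrix())
E
```

```text
stage yaw 0.2760300153663569 0.28035643505209906
bar yaw 0.2576389197536415 [0.58720446 0.04617755 0.0315    ]
flat yaw -2.482806540284001 [0.51379149 0.01034271 0.036     ] 0.05002764354471147
disc [0.53979942 0.03184806] 0.04591391892496639
line [0.53868467 0.03144765 0.036     ] [0.51520214 0.01094954 0.036     ]
peg [0.48389898 0.11325042 0.061     ] piv [0.55961045 0.13709811 0.045     ]
[[ 3.53971825e-01  9.35255945e-01 -5.14356545e-04]
 [ 9.35255624e-01 -3.53972143e-01 -7.99806203e-04]
 [-9.30091395e-04 -1.97945991e-04 -9.99999548e-01]]
```

Stage yaw is about 0.277 and the disc's flat points at about -2.46, so it needs about +2.74 rad counter-clockwise. I'll move above a point 25 mm from the centre along tool y, with the hand shut.

Request:
jog_arm(
  motion=[
    [-3,5.2,0,0],
    [-3,5.2,0,0],
    [-3,5.2,0,0],
    [-3,5.2,0,0],
    [-3,5.2,0,0],
    [-3,5.2,0,0],
    [-3,5.2,0,0],
    [-3,5.2,0,0],
    [-3,5.2,0,0],
    [-3,5.2,0,0],
  ],
  hand=0,
  newtons=40,
)

```text
t: 1.35
eef_pos: [0.5752, 0.0144, 0.251]
tcp_rot: [-2.578, -1.794, 0.004]
force: [0.8, 0.5, 0.7]
grip_width: 0.0001
```

Request:
jog_arm(
  motion=[
    [0.4,-1.4,5,0],
    [0,0,5,0],
    [0,0,5,0],
    [0,0,1.5,0],
    [0,0,0,0],
  ],
)

```text
t: 1.98
eef_pos: [0.5668, 0.0183, 0.0804]
tcp_rot: [2.583, 1.786, -0.002]
force: [-0.0, -0.0, -0.2]
grip_width: -0.0004
```

```bash
cat > rel.py <<'E'
from h import *
from scipy.spatial.transform import Rotation as Ro
def st():
    o=env.observe(); R=Ro.from_rotvec(o['tcp_rot']).as_matrix()
    c=np.array([.5398,.0319]); v=o['eef_pos'][:2]-c
    print('t',o['t'],'pos',o['eef_pos'].round(4),'rad',np.linalg.norm(v).round(4),'az',np.arctan2(v[1],v[0]).round(3),'tool-y az',np.arctan2(R[1,1],R[0,1]).round(3),'centre in tool',(R.T@np.r_[-v,0]).round(4),'tilt',R[:2,2].round(4),'F',o['force'].round(2),'q6',o['joint_positions'][5].round(2))
if __name__=='__main__': st()
E
python3 rel.py
```

```text
t 1.975 pos [0.5668 0.0183 0.0804] rad 0.0302 az -0.466 tool-y az -0.361 centre in tool [ 0.0032 -0.0301 -0.    ] tilt [-0.0006 -0.0016] F [-0.03 -0.04 -0.24] q6 0.25
```

Request:
jog_arm(
  motion=[
    [0.35,-0.5,0.9,0],
    [0,0,0.8,0],
    [0,0,0,0],
    [0,0,0,0],
  ],
)

```text
t: 2.48
eef_pos: [0.5642, 0.0238, 0.0643]
tcp_rot: [2.582, 1.785, 0.001]
force: [0.5, 0.2, 0.4]
grip_width: 0.0
```

```bash
python3 rel.py
```

```text
t 2.475 pos [0.5642 0.0238 0.0643] rad 0.0257 az -0.321 tool-y az -0.361 centre in tool [-0.001  -0.0257 -0.0001] tilt [ 0.0023 -0.0018] F [0.52 0.15 0.42] q6 0.26
```

Tip at about 0.042. Now down in fine steps.

Request:
jog_arm(
  motion=[
    [0,0,0.2,0],
    [0,0,0.15,0],
    [0,0,0.05,0],
  ],
)

```text
t: 2.85
eef_pos: [0.5647, 0.0236, 0.0606]
tcp_rot: [2.581, 1.785, 0.003]
force: [0.8, -0.5, 0.1]
grip_width: -0.0002
```

Request:
jog_arm(
  motion=[
    [0,0,0.05,0],
    [0,0,0.05,0],
  ],
)

```text
t: 3.1
eef_pos: [0.5647, 0.0236, 0.0596]
tcp_rot: [2.581, 1.785, 0.003]
force: [0.6, -0.4, 0.1]
grip_width: 0.0
```

Request:
jog_arm(
  motion=[
    [0,0,0.05,0],
    [0,0,0.05,0],
  ],
)

```text
t: 3.35
eef_pos: [0.5647, 0.0236, 0.0585]
tcp_rot: [2.581, 1.785, 0.003]
force: [-0.2, 0.1, 0.1]
grip_width: -0.0001
```

Request:
jog_arm(
  motion=[
    [0,0,0.04,0],
  ],
)

```text
t: 3.48
eef_pos: [0.5647, 0.0236, 0.0581]
tcp_rot: [2.581, 1.785, 0.003]
force: [-0.3, 0.6, 0.1]
grip_width: -0.0001
```

Request:
jog_arm(
  motion=[
    [0,0,0.03,0],
  ],
)

```text
t: 3.6
eef_pos: [0.5647, 0.0236, 0.0578]
tcp_rot: [2.581, 1.785, 0.003]
force: [-1.1, 0.3, 3.6]
grip_width: 0.0
```

Request:
jog_arm(
  motion=[
    [0,0,0.025,0],
  ],
)

```text
t: 3.72
eef_pos: [0.5647, 0.0236, 0.0577]
tcp_rot: [2.581, 1.785, 0.003]
force: [-1.1, -0.8, 6.1]
grip_width: -0.0001
```

Request:
jog_arm(
  motion=[
    [0.2,-0.01,0.01,-0.08],
    [0.25,-0.01,0.01,-0.1],
  ],
)

```text
t: 3.98
eef_pos: [0.5661, 0.0275, 0.0577]
tcp_rot: [2.405, 2.013, 0.002]
force: [-0.0, -2.0, 3.2]
grip_width: -0.0003
```

```bash
python3 rel.py
```

```text
t 3.975 pos [0.5661 0.0275 0.0577] rad 0.0266 az -0.165 tool-y az -0.177 centre in tool [-0.0003 -0.0266 -0.0001] tilt [ 0.004 -0.003] F [-0.04 -1.97  3.25] q6 0.08
```

Request:
jog_arm(
  motion=[
    [0.3,-0.07,0.025,-0.12],
    [0.3,-0.07,0.025,-0.12],
    [0.3,-0.05,0.025,-0.12],
  ],
)

```text
t: 4.35
eef_pos: [0.5658, 0.0358, 0.0577]
tcp_rot: [1.99, 2.42, 0.0]
force: [0.1, -2.6, 3.5]
grip_width: -0.0001
```

```bash
python3 rel.py
```

```text
t 4.35 pos [0.5658 0.0358 0.0577] rad 0.0263 az 0.149 tool-y az 0.194 centre in tool [ 0.0012 -0.0263 -0.0001] tilt [ 0.0065 -0.0053] F [ 0.09 -2.57  3.52] q6 -0.27
```

Request:
jog_arm(
  motion=[
    [0.35,-0.08,0.045,-0.12],
    [0.35,-0.08,0.045,-0.12],
    [0.35,-0.06,0.045,-0.12],
  ],
)

```text
t: 4.72
eef_pos: [0.563, 0.0444, 0.0577]
tcp_rot: [1.506, 2.741, -0.001]
force: [2.2, -1.5, 3.5]
grip_width: 0.0006
```

```bash
python3 - <<'E'
from rel import *
st(); snap('side','s1',(240,360,220,310),6)
E
```

```text
t 4.725 pos [0.563  0.0444 0.0577] rad 0.0263 az 0.494 tool-y az 0.566 centre in tool [ 0.0019 -0.0263 -0.0002] tilt [ 0.012  -0.0075] F [ 2.18 -1.51  3.55] q6 -0.63
```

View pics/s1.png

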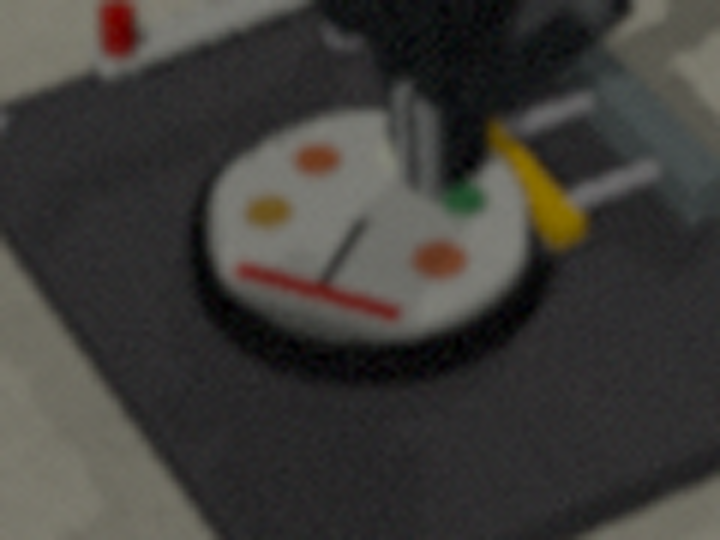

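The flat runs from (238,270) to (398,315) in the crop, so it has turned somewhat. I'll compute its angle.

```bash
cat >> h.py <<'E'
def flat(d,a,b,x0,y0,s):
    p=[at_z(d,x0+(u+.5)/s-.5,y0+(v+.5)/s-.5,.036)[:2] for u,v in(a,b)]; e=p[1]-p[0]
    n=np.array([e[1],-e[0]]); m=(p[0]+p[1])/2; n*=np.sign(n@(m-[.5398,.0319])); return np.arctan2(n[1],n[0]),m
E
python3 - <<'E'
from h import *
print(flat(dict(np.load('s1.npz')),(238,269),(398,315),240,220,6))
print(flat(dict(np.load('side0.npz')),(278,263),(300,272),0,0,1))
E
```

```text
(np.float64(-2.221324232838772), array([0.51967751, 0.00615263]))
(np.float64(-2.35711676693939), array([0.51434754, 0.00947074]))
```

Request:
jog_arm(
  motion=[
    [0,0,0.03,0],
  ],
)

```text
t: 4.9
eef_pos: [0.5629, 0.0446, 0.0576]
tcp_rot: [1.501, 2.744, -0.001]
force: [-1.5, -0.5, 5.7]
grip_width: 0.0001
```

Request:
jog_arm(
  motion=[
    [0.2,-0.05,0.07,-0.08],
    [0.2,-0.05,0.07,-0.08],
  ],
)

```text
t: 5.15
eef_pos: [0.5615, 0.047, 0.0572]
tcp_rot: [1.279, 2.85, -0.001]
force: [1.9, -0.5, 10.2]
grip_width: -0.0001
```

```bash
python3 rel.py
```

```text
t 5.15 pos [0.5615 0.047  0.0572] rad 0.0265 az 0.609 tool-y az 0.727 centre in tool [ 0.0031 -0.0263 -0.0002] tilt [ 0.0158 -0.0076] F [ 1.86 -0.52 10.24] q6 -0.79
```

Request:
jog_arm(
  motion=[
    [0.4,-0.08,0.02,-0.1],
    [0.4,-0.08,0.02,-0.1],
  ],
)

```text
t: 5.4
eef_pos: [0.5572, 0.0514, 0.0578]
tcp_rot: [0.987, 2.959, -0.001]
force: [1.8, -0.0, 3.5]
grip_width: -0.0003
```

Request:
jog_arm(
  motion=[
    [0.4,-0.08,0.035,-0.1],
    [0.4,-0.08,0.035,-0.1],
  ],
)

```text
t: 5.65
eef_pos: [0.5515, 0.0546, 0.0577]
tcp_rot: [0.685, 3.04, -0.003]
force: [4.3, 1.1, 4.7]
grip_width: 0.0002
```

```bash
python3 rel.py
```

```text
t 5.65 pos [0.5515 0.0546 0.0577] rad 0.0255 az 1.093 tool-y az 1.128 centre in tool [ 0.0009 -0.0255 -0.0001] tilt [ 0.0248 -0.0073] F [4.29 1.12 4.74] q6 -1.17
```

Request:
jog_arm(
  motion=[
    [0.4,-0.06,0.05,-0.12],
    [0.4,-0.06,0.05,-0.12],
  ],
)

```text
t: 5.9
eef_pos: [0.546, 0.0568, 0.0576]
tcp_rot: [0.313, 3.096, -0.005]
force: [3.7, 2.3, 5.9]
grip_width: 0.0
```

Request:
jog_arm(
  motion=[
    [0.4,-0.06,0.05,-0.12],
    [0.4,-0.06,0.05,-0.12],
  ],
)

```text
t: 6.15
eef_pos: [0.5401, 0.0574, 0.0575]
tcp_rot: [-0.063, 3.106, -0.007]
force: [4.0, 4.4, 7.0]
grip_width: -0.0002
```

```bash
python3 rel.py
```

```text
t 6.15 pos [0.5401 0.0574 0.0575] rad 0.0255 az 1.559 tool-y az 1.611 centre in tool [ 0.0013 -0.0255  0.0001] tilt [ 0.0346 -0.0037] F [4.   4.43 7.05] q6 -1.65
```

Request:
jog_arm(
  motion=[
    [0.38,-0.03,0.045,-0.12],
    [0.38,-0.03,0.045,-0.12],
  ],
)

```text
t: 6.4
eef_pos: [0.5344, 0.0569, 0.0574]
tcp_rot: [-0.438, 3.072, -0.01]
force: [1.8, 3.7, 8.5]
grip_width: -0.0002
```

```bash
cat >> rel.py <<'E'
def red(n):
    d=env.snapshot(n); im=d['img'].astype(int); r,g,b=im[...,0],im[...,1],im[...,2]
    v,u=np.where((r>95)&(r>2.3*g)&(r>2.3*b)); P=np.array([at_z(d,x,y,.036)[:2] for x,y in zip(u,v)])
    k=np.hypot(*(P-[.5398,.0319]).T)<.05; P=P[k]
    if len(P)<6: print(n,'few',len(P)); return d
    m=P.mean(0); w,V=np.linalg.eigh(np.cov(P.T)); a=V[:,0]*np.sign(V[:,0]@(m-[.5398,.0319]))
    print(n,len(P),'flat az',np.arctan2(a[1],a[0]).round(3),'mid az',np.arctan2(*(m-[.5398,.0319])[::-1]).round(3),'len',(4*w[1]**.5).round(3),'wid',(4*w[0]**.5).round(4)); return d
E
python3 - <<'E'
from rel import *
st(); red('top'); red('side')
E
```

```text
t 6.4 pos [0.5344 0.0569 0.0574] rad 0.0256 az 1.784 tool-y az 1.854 centre in tool [ 0.0018 -0.0255  0.0002] tilt [ 0.0388 -0.0011] F [1.79 3.65 8.51] q6 -1.9
top few 0
side 28 flat az -0.927 mid az -0.915 len 0.053 wid 0.0034
```

The disc is now at -0.92, with about 1.2 rad to go. I'll continue, then regrip.

Request:
jog_arm(
  motion=[
    [0.38,-0.03,0.025,-0.12],
    [0.36,-0.03,0.025,-0.12],
    [0.36,-0.03,0.025,-0.12],
  ],
)

```text
t: 6.88
eef_pos: [0.526, 0.0528, 0.0575]
tcp_rot: [-0.981, 2.941, -0.017]
force: [0.9, 4.8, 6.7]
grip_width: -0.0002
```

```bash
python3 - <<'E'
from rel import *
st(); red('side')
E
```

```text
t 6.875 pos [0.526  0.0528 0.0575] rad 0.0251 az 2.154 tool-y az 2.215 centre in tool [ 0.0015 -0.025   0.0005] tilt [0.0423 0.0023] F [0.89 4.82 6.66] q6 -2.27
side 38 flat az -0.547 mid az -0.516 len 0.053 wid 0.0042
```

Request:
jog_arm(
  motion=[
    [0.36,-0.02,0.03,-0.1],
    [0.36,-0.03,0.03,-0.1],
    [0.36,-0.03,0.03,-0.1],
  ],
)

```text
t: 7.3
eef_pos: [0.5195, 0.0453, 0.0574]
tcp_rot: [-1.419, 2.755, -0.026]
force: [-0.7, -0.4, 8.0]
grip_width: -0.0001
```

```bash
python3 - <<'E'
from rel import *
st(); red('side'); red('top')
E
```

```text
t 7.3 pos [0.5195 0.0453 0.0574] rad 0.0243 az 2.557 tool-y az 2.521 centre in tool [-0.0009 -0.0243  0.0009] tilt [0.0451 0.0047] F [-0.65 -0.38  7.96] q6 -2.6
side 39 flat az -0.133 mid az -0.125 len 0.05 wid 0.0045
top few 0
```

Request:
jog_arm(
  motion=[
    [0.3,-0.03,0.02,-0.1],
    [0.3,-0.03,0.02,-0.1],
    [0.26,-0.03,0.02,-0.08],
  ],
)

```text
t: 7.78
eef_pos: [0.5167, 0.0361, 0.0576]
tcp_rot: [-1.788, 2.534, -0.039]
force: [1.7, 4.4, 5.5]
grip_width: -0.0
```

```bash
python3 - <<'E'
from rel import *
st(); red('side'); red('top')
E
```

```text
t 7.775 pos [0.5167 0.0361 0.0576] rad 0.0234 az 2.961 tool-y az 2.799 centre in tool [-0.0038 -0.0231  0.0011] tilt [0.047  0.0026] F [1.65 4.4  5.53] q6 -2.89
side 31 flat az 0.271 mid az 0.351 len 0.05 wid 0.0038
top few 0
```

The flat is at 0.271 and the tangential force has risen, so it looks seated. Lifting off to look.

Request:
jog_arm(
  motion=[
    [0,0,-0.5,0],
    [0,0,-4,0.1],
    [0,0,-4,0.15],
    [0,0,-4,0.15],
    [0,0,0,0],
  ],
)

```text
t: 8.5
eef_pos: [0.5092, 0.0357, 0.1861]
tcp_rot: [-1.213, 2.853, -0.021]
force: [0.1, -0.7, -0.2]
grip_width: -0.0002
```

```bash
python3 - <<'E'
from rel import *
st(); d=red('side'); red('top'); save(d,'s2',(220,390,190,310),4.5); np.savez('s2.npz',**d)
E
```

```text
t 8.5 pos [0.5092 0.0357 0.1861] rad 0.0308 az 3.017 tool-y az 2.375 centre in tool [-0.0184 -0.0247  0.0013] tilt [0.0431 0.0035] F [ 0.12 -0.74 -0.19] q6 -2.47
side 32 flat az 0.278 mid az 0.331 len 0.049 wid 0.0037
top few 0
```

View pics/s2.png

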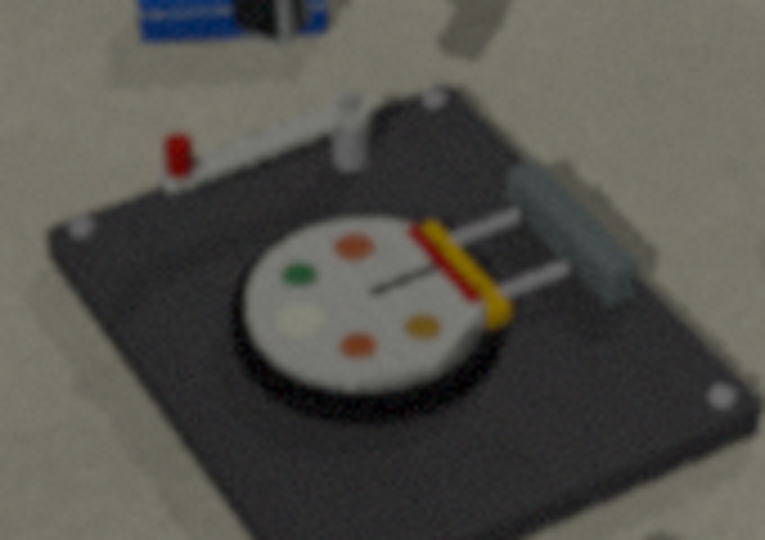

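The picture shows the red flat (415,232)–(475,297) flush against the yellow bar. The clip is still out, with its peg at (178,155), and the slide box is untouched. The bar has dropped, so step 1 is met. Next I go behind the red peg, on its +y side.

Request:
jog_arm(
  motion=[
    [-1.8,3.3,0,0],
    [-1.8,3.3,0,0],
    [-1.8,3.3,0,0],
    [0,0,0,0.17],
    [0,0,0,0.17],
    [0,0,0,0.17],
    [0,0,0,0.17],
    [0,0,0,0],
  ],
)

```text
t: 9.6
eef_pos: [0.4672, 0.1461, 0.1718]
tcp_rot: [-0.175, 3.116, 0.001]
force: [-0.6, 0.0, -0.1]
grip_width: -0.0
```

```bash
cat > clip.py <<'E'
from rel import *
def go(target):
    o=env.observe(); R=Ro.from_rotvec(o['tcp_rot']).as_matrix()
    tip=o['eef_pos']+.022*R[:,2]
    print('tip',tip.round(4),'cm in tool to target',(R.T@(np.array(target)-tip)*100).round(2))
def tgt(phi,off):
    a=-2.836+phi; r=np.array([np.cos(a),np.sin(a)]); return np.r_[np.array([.5596,.1371])+.078*r-off*np.array([-r[1],r[0]]),.051]
E
python3 - <<'E'
from clip import *
st(); go(tgt(0,.03)); d=red('top')
for n in ('side','top'): red(n)
E
```

```text
t 9.6 pos [0.4672 0.1461 0.1718] rad 0.1353 az 2.137 tool-y az 1.683 centre in tool [-0.0593 -0.1216  0.0013] tilt [0.0205 0.0019] F [-0.57  0.   -0.1 ] q6 -1.55
tip [0.4676 0.1461 0.1498] cm in tool to target [-0.6  -0.47  9.9 ]
top 49 flat az 0.28 mid az 0.323 len 0.055 wid 0.0052
side 33 flat az 0.285 mid az 0.317 len 0.05 wid 0.004
top 49 flat az 0.28 mid az 0.323 len 0.055 wid 0.0052
```

Request:
jog_arm(
  motion=[
    [-0.6,-0.2,4,0],
    [0,0,4,0],
    [0,0,1.5,0],
    [0,0,0,0],
  ],
)

```text
t: 10.25
eef_pos: [0.4764, 0.1449, 0.0749]
tcp_rot: [-0.197, 3.113, 0.001]
force: [0.5, -0.3, 0.0]
grip_width: -0.0002
```

```bash
python3 - <<'E'
from clip import *
st(); go(tgt(0,.03)); go(tgt(0.2,.017)); go(tgt(0.4,.017)); snap('side','s3',(220,390,190,310),4.5)
E
```

```text
t 10.25 pos [0.4764 0.1449 0.0749] rad 0.1296 az 2.082 tool-y az 1.697 centre in tool [-0.0486 -0.1201  0.0012] tilt [0.0227 0.0022] F [ 0.54 -0.26  0.03] q6 -1.57
tip [0.4769 0.145  0.0529] cm in tool to target [ 0.11 -0.26  0.19]
tip [0.4769 0.145  0.0529] cm in tool to target [-0.22 -3.13  0.2 ]
tip [0.4769 0.145  0.0529] cm in tool to target [-0.64 -4.67  0.21]
```

View pics/s3.png

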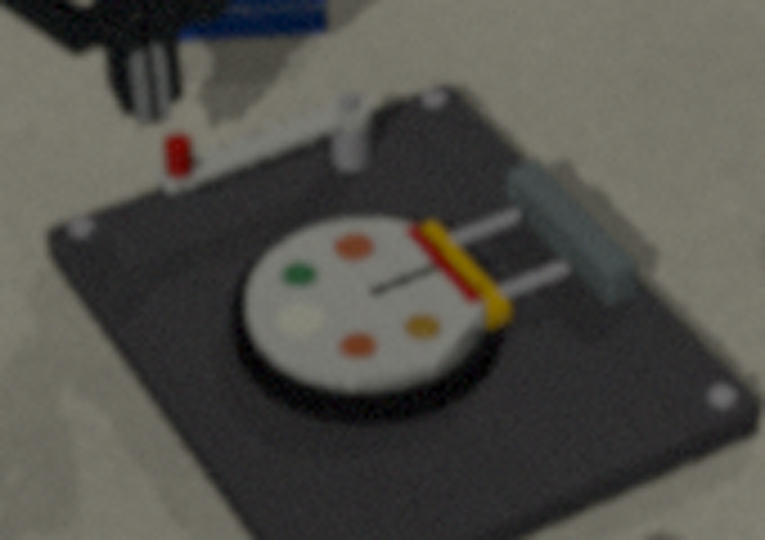

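The fingertip (150,115) stands behind the peg (178,155). Pushing.

Request:
jog_arm(
  motion=[
    [0,-0.7,0.15,0],
    [0,-0.8,0,-0.03],
    [0,-0.8,0,-0.05],
    [-0.15,-0.8,0,-0.05],
    [-0.2,-0.8,0,-0.05],
    [0,0,0,0],
  ],
)

```text
t: 11.05
eef_pos: [0.4896, 0.105, 0.0785]
tcp_rot: [-0.488, 3.073, -0.002]
force: [0.1, -0.4, 0.9]
grip_width: 0.0001
```

```bash
python3 - <<'E'
from clip import *
st(); 
for p in(.4,.6,.8,1.0): go(tgt(p,.017))
E
```

```text
t 11.05 pos [0.4896 0.105  0.0785] rad 0.0887 az 2.173 tool-y az 1.886 centre in tool [-0.0251 -0.0851  0.0013] tilt [0.0301 0.0033] F [ 0.06 -0.41  0.92] q6 -1.84
tip [0.4902 0.1051 0.0565] cm in tool to target [ 0.29 -0.5   0.54]
tip [0.4902 0.1051 0.0565] cm in tool to target [-0.15 -2.03  0.56]
tip [0.4902 0.1051 0.0565] cm in tool to target [-0.88 -3.45  0.59]
tip [0.4902 0.1051 0.0565] cm in tool to target [-1.87 -4.69  0.63]
```

Request:
jog_arm(
  motion=[
    [0,0,0.3,0],
    [0,0,0.15,0],
  ],
)

```text
t: 11.3
eef_pos: [0.4899, 0.1051, 0.0743]
tcp_rot: [-0.486, 3.072, -0.003]
force: [0.2, 0.0, 0.9]
grip_width: 0.0001
```

```bash
python3 - <<'E'
from clip import *
st(); go(tgt(.8,.017)); snap('side','s4',(220,390,190,310),4.5)
E
```

```text
t 11.3 pos [0.4899 0.1051 0.0743] rad 0.0886 az 2.17 tool-y az 1.885 centre in tool [-0.0249 -0.085   0.0013] tilt [0.0314 0.0033] F [0.22 0.03 0.92] q6 -1.84
tip [0.4906 0.1051 0.0524] cm in tool to target [-0.86 -3.44  0.18]
```

View pics/s4.png

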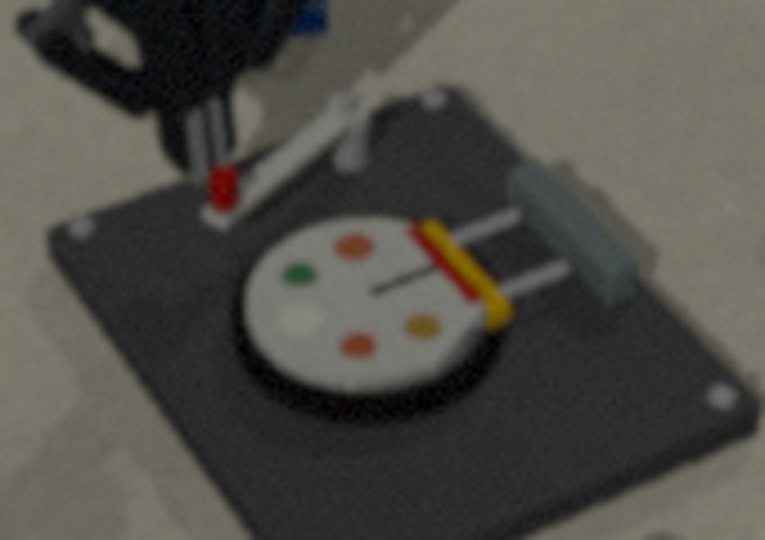

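The peg (223,190) moves ahead of the finger and the disc is undisturbed. Continuing along the arc.

Request:
jog_arm(
  motion=[
    [-0.15,-0.8,0.08,-0.08],
    [-0.15,-0.8,0.08,-0.08],
    [-0.15,-0.8,0.08,-0.08],
    [-0.15,-0.8,0.08,-0.08],
    [0,0,0,0],
  ],
)

```text
t: 11.98
eef_pos: [0.5088, 0.0796, 0.0713]
tcp_rot: [-0.984, 2.951, -0.008]
force: [0.4, 0.5, -0.3]
grip_width: -0.0004
```

```bash
python3 - <<'E'
from clip import *
st(); 
for p in(.8,1.0,1.05,1.1): go(tgt(p,.017))
E
```

```text
t 11.975 pos [0.5088 0.0796 0.0713] rad 0.0568 az 2.147 tool-y az 2.214 centre in tool [ 0.0038 -0.0567  0.0007] tilt [0.0309 0.0047] F [ 0.42  0.54 -0.29] q6 -2.22
tip [0.5095 0.0797 0.0494] cm in tool to target [ 0.28 -0.37 -0.17]
tip [0.5095 0.0797 0.0494] cm in tool to target [-0.26 -1.87 -0.13]
tip [0.5095 0.0797 0.0494] cm in tool to target [-0.44 -2.22 -0.12]
tip [0.5095 0.0797 0.0494] cm in tool to target [-0.64 -2.57 -0.11]
```

Request:
jog_arm(
  motion=[
    [-0.05,-0.6,-0.05,-0.08],
    [-0.05,-0.6,0.02,-0.08],
    [-0.05,-0.6,0.02,-0.08],
    [0,-0.4,0.02,-0.05],
    [0,0,0,0],
  ],
)

```text
t: 12.6
eef_pos: [0.5233, 0.0664, 0.0713]
tcp_rot: [-1.4, 2.78, -0.011]
force: [-0.3, 0.1, 0.3]
grip_width: 0.0003
```

```bash
python3 - <<'E'
from clip import *
st(); 
for p in(1.0,1.05,1.1): go(tgt(p,.017))
snap('side','s5',(220,390,190,310),4.5)
E
```

```text
t 12.6 pos [0.5233 0.0664 0.0713] rad 0.0382 az 2.016 tool-y az 2.503 centre in tool [ 0.0179 -0.0338  0.0003] tilt [0.0288 0.0063] F [-0.29  0.14  0.32] q6 -2.54
tip [0.524  0.0665 0.0494] cm in tool to target [ 0.09  0.08 -0.17]
tip [0.524  0.0665 0.0494] cm in tool to target [ 0.02 -0.31 -0.16]
tip [0.524  0.0665 0.0494] cm in tool to target [-0.07 -0.7  -0.15]
```

View pics/s5.png

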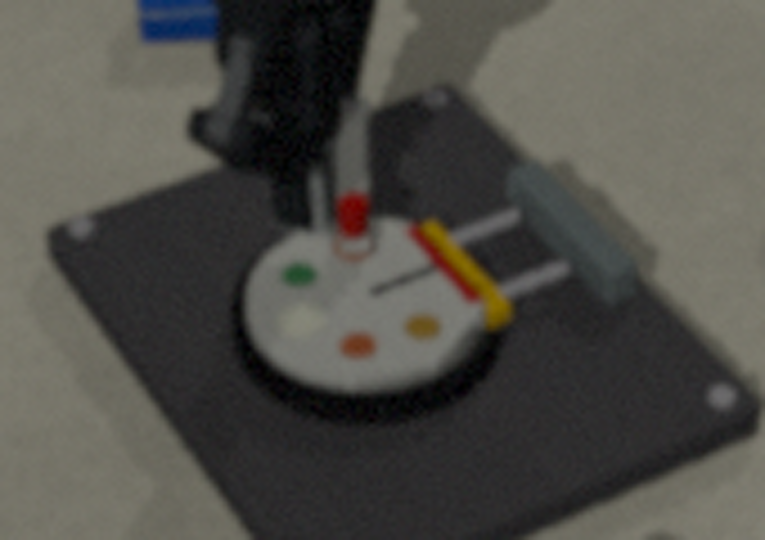

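The clip arm now lies over the disc, with the peg top at about (353,199). Measuring the clip angle.

```bash
python3 - <<'E'
from h import *
d=dict(np.load('s5.npz'))
for f,(u,v) in(('s5',(353,200)),('s2',(178,141)),):
    p=at_z(dict(np.load(f+'.npz')),220+(u+.5)/4.5-.5,190+(v+.5)/4.5-.5,.061); r=p[:2]-[.5596,.1371]; print(f,p,np.hypot(*r),np.arctan2(r[1],r[0])+2.836)
E
```

```text
s5 [0.54261148 0.06026393 0.061     ] 0.07869175342401125 1.0476036595212825
s2 [0.48485581 0.1127843  0.061     ] 0.07859991951147083 0.008927710519311294
```

The clip is at about 1.05 rad, well past 0.85. Backing away along tool +y, then up.

Request:
jog_arm(
  motion=[
    [0,1,0,0],
    [0,2,-0.5,0],
    [0,1,-5,0],
    [0,2,-5,0],
    [0,5,0,0],
    [0,5,0,0],
    [0,0,0,0],
  ],
)

```text
t: 13.52
eef_pos: [0.3803, 0.1677, 0.1775]
tcp_rot: [-1.393, 2.784, -0.009]
force: [-0.7, 0.2, 0.4]
grip_width: 0.0
```

```bash
python3 - <<'E'
from rel import *
st(); red('side'); d=snap('top','t9',(220,480,160,340),3); red('top')
E
```

```text
t 13.525 pos [0.3803 0.1677 0.1775] rad 0.2094 az 2.436 tool-y az 2.498 centre in tool [ 0.013  -0.209   0.0034] tilt [0.0277 0.0076] F [-0.66  0.22  0.38] q6 -2.28
side 40 flat az 0.613 mid az 0.61 len 0.084 wid 0.018
top 67 flat az 0.763 mid az 0.552 len 0.071 wid 0.0276
```

View pics/t9.png

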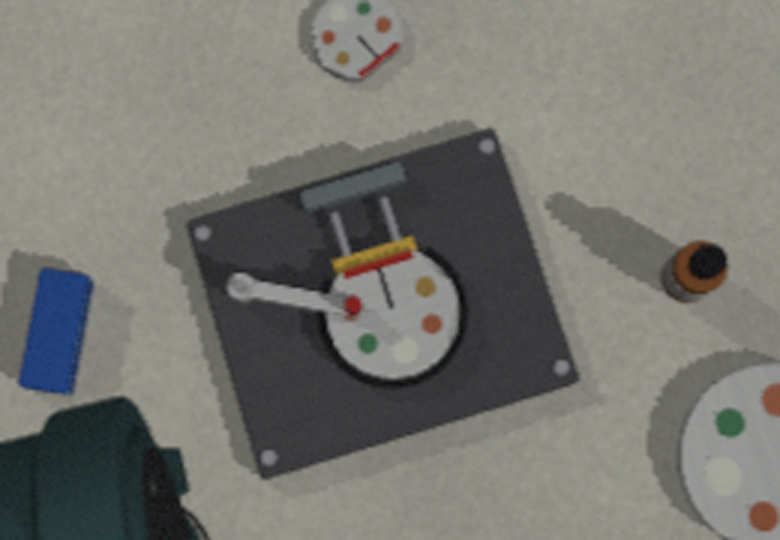

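The top view shows the red flat (345–412, 262) parallel to the bar. The clip is in over the disc (peg at 352,306), and the arm, bottle and box are clear. The last red-pixel angles mix in the peg, so I'm ignoring them.

```bash
python3 -c "
from station import env
print(env.hand_in())"
```

```text
the job is handed in; nothing more can be done
None
```

I turned the disc until the bar dropped onto its flat, then swung the clip in over it and backed the arm clear before handing in at about 13.6 s. No verdict was reported.

- **Disc:** I turned it about 2.7 rad counter-clockwise with the shut fingertip. The wrist force at the end of each move was mostly 3.5–8.5 N, and the highest was 10.2 N. At first the fingertip slipped because I pressed too lightly, at about 3.5 N. Before I swung the clip, the flat measured 0.278–0.285 rad against a stage yaw of about 0.278, and it looked flush against the bar. I judged the bar's drop only from the pictures and did not measure it in millimetres.
- **Clip:** I measured it at about 1.05 rad while the finger was still against the peg, and the last picture shows it in over the disc.
- **Last checks:** The final top view shows the flat parallel to the bar. The bottle and slide box are in place as far as the picture shows, and nothing is touched.
- **Check that disagreed:** After the clip was in, my automatic red-pixel angle read 0.61 (side) and 0.76 rad (top). The peg's red got mixed in, so I discarded those and relied on the picture.

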